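# Open the test guard and hold its gate wide

### The job

Open the clear test guard for a colleague who will take the board out: first squeeze the yellow safety catch fully together so that its bolt stays drawn, and only then squeeze the red handle on the gate. Keeping the handle squeezed, swing the gate out past its detent until it meets the rubber buffer of the adjustable stop and presses the buffer about half-way in. Finish while holding it there by the squeezed handle, with the board, meter, cutter and solder reel left undisturbed.

Things in the scene. Friction and masses are not known exactly. Their poses are not given: they have to be found in the camera images.
- guard: Fixed bench guard: grey base plate 165 x 255 x 10 mm, clear walls in aluminium frames 98 mm high, open top. Origin on the bench; base plate from own x -100 to +65, y -127 to +127 mm. Own -x is the front (towards the robot), +y left. In the front a hinged gate fills y +110 to -30 mm, a fixed panel the rest. Position and yaw vary.
- bolt_grip (a point): Squeeze point of the yellow safety catch on the fixed front panel (axes as the guard's), 130 mm above the bench, midway between the outer faces of its two lugs as they stand WHEN SQUEEZED (30 mm over both). The grey lug is fixed, outer face 15 mm from this point towards own -y; the yellow one slides. Lugs stand from 98 to 146 mm above the bench, 10 mm thick (own y), 24 mm wide (own x).
- bolt_lug (a point): Centre (130 mm up) of the sliding yellow lug. At rest its outer face (own +y side) is about 27 mm from bolt_grip, squeezed 15 mm: it slides up to 12 mm towards own -y with 3 N friction and stays where left. Beyond it towards the gate nothing is higher than 110 mm for 50 mm.
- safety_bolt (a joint): Travel of the yellow lug and its steel bolt in m: about 0 = bolt in front of the gate's edge (locked), 0.012 = fully squeezed, bolt drawn clear. More than 0.008 frees the gate.
- handle_grip (a point): Squeeze point of the red handle on top of the gate, moving with it, 81 mm from the hinge axis, 130 mm above the bench. Own -y points from the hinge along the gate, -x out of its front. Midway between the outer faces of two red lugs WHEN SQUEEZED (30 mm over both). The lug nearer the hinge is fixed, outer face 15 mm from here towards own +y. Lug sizes and heights as at the yellow catch.
- handle_lug (a point): Centre (130 mm up) of the sliding red lug, the one farther from the hinge. At rest its outer face (own -y side) is 27 mm from handle_grip, squeezed 15 mm; a spring of 4 to 9 N pushes it out again when let go. Its bolt lies below it, top at 104 mm.
- handle (a joint): Squeeze of the red handle in m: 0 = out, its bolt behind the keeper (gate locked), 0.012 = fully squeezed. More than 0.008 clears the keeper.
- gate_hinge (a point): Point on the gate's upright hinge axis, 130 mm above the bench (axes as the guard's).
- gate (a joint): Gate angle in rad: 0 closed; grows as it swings out towards the robot, clockwise seen from above. A weak spring closes it (1 N at the handle when shut, 3 to 4 N wide open). A spring ball in the sill (detent) resists with 3 N more at 0.34 to 0.55; from 0.75 it is passed. Somewhere between 0.95 and 1.35, different each time, the gate meets the stop's buffer.
- buffer (a joint): How far the black rubber buffer (18 mm across, on a yellow post 60 mm high, 85 mm from the hinge axis, fixed in front of the guard) is pressed in, in m: 0 free, 0.014 bottomed. Its spring takes 3 N to start, 17 N at the end, added to the gate's own spring. Where the stop stands is not told: feel for it.
- board: Small blue circuit board, 35 x 49 x 14 mm, loose on the nest inside the guard; leave alone. Origin under its centre.
- meter: Yellow multimeter 156 x 74 x 44 mm lying on the bench to the right; leave alone. Origin under its centre.
- cutter: Blue-handled side cutter 52 x 123 x 12 mm on the bench to the left; leave alone. Origin under its centre.
- reel: Solder reel, 55 mm across and 30 mm high, standing on the bench to the left; leave alone. Origin under its centre.

How it is judged:
By the outcome, as a careful person would: the job done as asked, in the order asked, and still so for the second after the job is handed in, while the arm keeps its last pose, push and grip.
It also fails if it takes over 64 s, if anything falls off the work surface, if the arm or the gripper's body presses on something with over 40 N, if the wrist force passes 120 N, or if a joint passes its speed limit or range.

### The arm

A 7-joint arm with a two-finger parallel gripper is mounted at the origin on a cart in front of the work surface, level with it; the furniture and walls round the work are solid. World frame = base frame: x ahead of the robot, y to its left, z up, the work surface at z = 0. Lengths are in m, angles in rad, forces in N, time in s.
With the tool pointing down it reaches from about 0.4 to 0.85 m from the base axis. Payload 10.4 kg.
Tool frame: the origin (TCP) lies on the centre line of the jaws, within the pads' length; the fingertips stand 14 mm ahead of it and the grasp point (between the pads) lies 5 mm behind it (manip.tip_reach is the distance from the TCP to the fingertips, in m); z points along the fingers, y is the line along which they close (so a half turn about z gives the same grasp; the last joint's range is limited). The gripper opens to 85 mm and grips with 20 to 120 N. Pads are 22 mm wide; open, the fingers measure 114 mm over their backs; the gripper's body (76 mm by 85 mm) begins 54 mm behind the grasp point. The pads swing forward as they close: fully open they stand 13 mm farther back than shut.
Start: joints at [-1.307, 0.332, -0.065, 1.46, 0.022, 1.35, -0.088], TCP at [0.177, 0.599, 0.245] pointing down, gripper open.
Joint ranges: [-2.6, 2.6], [-0.5, 2.12], [-1.47, 1.34], [0.16, 2.42], [-1.27, 4.41], [0.06, 2.06], [-2.6, 2.6]. Speed limits (rad/s): [2.22, 2.22, 2.79, 2.79, 3.14, 3.14, 3.14].

### API

Orientations are given as a unit quaternion [x, y, z, w].
In Python, from workcell import manip gives the robot as it stands.
- The arm moves only by the shell command python3 -m pendant 'ROWS' [FORCE]. ROWS is JSON, a list of rows, each a list of 7 numbers: the shift along the tool's x, y, z in units of 50 mm (1.0 is 50 mm), then the turn, a rotation vector about the tool's x, y, z in units of 8 degrees (1.0 is 8 degrees), then the opening, from -1 (shut) to 1 (fully open), so that 0 is half open. In form: [[dx, dy, dz, ax, ay, az, jaw], ...]. A call has exactly 10 rows; each row is the pose to reach, as a shift and turn from the pose commanded when the call began, along the tool's axes at that moment; what a row does not reach only later rows make up. A row lasts 1/8 s, in which the tool goes at most 62.5 mm and 10.7 degrees, less where a joint would pass 70% of its speed; a pose out of reach is approached as far as the arm can. A call with a gripper value outside its range is refused whole. The fingers move at their own pace and stop on an object; FORCE is the grip in N (left out, the last holds). Time passes only in rows, so rows that repeat a pose let the fingers close, or fill a call up. It gives the time, the measured TCP pose, the force, the opening and the grip force at its end, in the units of the state.
- manip.get_obs(): the state, without advancing time (a new reading comes with each control period).
- manip.camera(name): name is "scene" or "top" or "wrist"; returns (picture, depth): 480x640x3 uint8, red, green, blue; 480x640 float32, m along the optical axis (not along the pixel's ray), 0 where there is no reading.
- manip.get_calibration(name): a dict with "fx", "fy", "cx", "cy" (pixels), "xyz" and "orientation" of the camera in the world. Camera axes: x right, y up, looking along -z (the intrinsics and any distortion apply to the point x, -y, -z); pixel columns grow to the right and rows downward; lengths in m; the calibration is good to about 2 mm. The wrist camera is an equidistant fisheye: a pixel r from the principal point sees the ray r / f radians off the axis. A picture is of the moment at which its call begins: read the wrist's pose just before it. get_calibration takes no time and is no camera call; for the wrist camera it gives the pose at the moment of the call.
- manip.hand_in(): hands the job in; it is judged then, once.
Trained networks look in the newest picture that a camera, given by its name, has taken for a name from the list of things; names that differ only in an ending like _2 or _b are one class to them, and where a whole thing is asked for, a point or a joint stands for the part that bears it (a point fixed in the world has none). Each returns a list of dicts, best first, with "p" (0 to 1); they miss things now and then, are a little off and sometimes report something else, mostly with a low value. They report only what shows in the picture. A call takes as long as a camera call.
- manip.find_in(thing, camera): "box" ([left, top, right, bottom] in pixels, round what is visible of it).
- manip.trace(thing, camera): "pixels" (480x640 bool, what is visible of it) and "box" ([left, top, right, bottom] in pixels, round what is visible of it).
- manip.tip_of(thing, camera): "pixel" ([column, row] in pixels: a listed point, or the origin of a listed thing).
The state is a dict: "clock": time; "joint_pos": joint angles; "joint_velocities": joint speeds; "tau": joint torques, N m; "position": TCP position; "ee_rot": TCP orientation; "ft_force": force on the tool from outside, world axes, zero at the start; "torque": the same for the moment, N m; "grip_width": opening from 0.0 (shut) to 1.0 (fully open); "grasp_force": force on a finger pad.
Only numpy, scipy, OpenCV 4.12 (cv2) and the standard library are available. Lean on these libraries where they do the work, as an engineer would, in place of code of your own. Each camera call takes 0.05 s, during which the arm holds its last target. There are 200 camera calls.

## Working session

There is one attempt and no reset: what is moved stays moved. The work goes in short steps, Python scripts to look and compute and a shell command to move; the robot and the scene stay as the last step left them, time stands still between calls to the robot, and variables do not carry over. Pictures are saved under pics/ and viewed, at most 10 in all, crops included, and the job is handed in when it is done.

```bash
mkdir -p pics; ls; cat > h.py <<'E'
import numpy as np,cv2
from workcell import manip
from scipy.spatial.transform import Rotation as R
def ray(cal,name,px):
    u=(px[0]-cal['cx'])/cal['fx'];v=(px[1]-cal['cy'])/cal['fy']
    if name=='wrist':
        r=np.hypot(u,v);s=np.sin(r)/r if r>1e-9 else 1
        d=np.array([u*s,-v*s,-np.cos(r)])
    else: d=np.array([u,-v,-1.])
    return np.array(cal['xyz']),R.from_quat(cal['orientation']).apply(d)
def atz(cal,name,px,z):
    o,d=ray(cal,name,px);return o+d*(z-o[2])/d[2]
E
python3 - <<'E'
from h import *
for c in ['top','scene','wrist']:
    cal=manip.get_calibration(c);im,d=manip.camera(c)
    cv2.imwrite(f'pics/{c}0.png',im[:,:,::-1])
    print(c,cal['xyz'],cal['orientation'],cal['fx'])
    for t,z in [('guard',0),('bolt_grip',.13),('bolt_lug',.13),('handle_grip',.13),('handle_lug',.13),('gate_hinge',.13),('meter',0),('cutter',0),('reel',0),('board',0.01)]:
        r=manip.tip_of(t,c)
        if r: print(t,round(r[0]['p'],2),np.round(r[0]['pixel']),atz(cal,c,r[0]['pixel'],z).round(4))
o=manip.get_obs();print(o['clock'],o['position'],o['ee_rot'])
E
```

```text
pics
top [ 0.35915561 -0.05878995  1.0136275 ] [-0.07046002  0.06008496  0.70469829 -0.70343834] 433.22407759055204
guard 0.91 [341. 201.] [ 0.6495 -0.0845  0.    ]
bolt_grip 0.62 [375. 210.] [ 0.5906 -0.1522  0.13  ]
bolt_lug 0.59 [371. 207.] [ 0.598  -0.1436  0.13  ]
handle_grip 0.82 [325. 204.] [ 0.6054 -0.0475  0.13  ]
handle_lug 0.61 [334. 202.] [ 0.6097 -0.0665  0.13  ]
gate_hinge 0.69 [289. 200.] [0.615  0.0294 0.13  ]
meter 0.8 [467. 268.] [ 0.4844 -0.3771  0.    ]
cutter 0.74 [185. 270.] [0.4821 0.2859 0.    ]
reel 0.8 [203. 225.] [0.5905 0.2485 0.    ]
board 0.7 [345. 191.] [ 0.6713 -0.0929  0.01  ]
scene [-0.28078993 -0.8456712   0.79254278] [ 0.45964165 -0.19992004 -0.3375395   0.79676133] 555.3693852109664
guard 0.62 [369. 283.] [ 0.6528 -0.0875  0.    ]
bolt_grip 0.67 [376. 259.] [ 0.587  -0.1599  0.13  ]
bolt_lug 0.6 [374. 257.] [ 0.5913 -0.1481  0.13  ]
handle_grip 0.87 [347. 234.] [ 0.6279 -0.0303  0.13  ]
handle_lug 0.66 [354. 243.] [ 0.6072 -0.0737  0.13  ]
gate_hinge 0.78 [325. 228.] [0.6128 0.0313 0.13  ]
meter 0.63 [425. 367.] [ 0.4937 -0.3774  0.    ]
cutter 0.61 [227. 254.] [0.4846 0.2922 0.    ]
reel 0.8 [265. 245.] [0.5916 0.2541 0.    ]
board 0.31 [427. 366.] [ 0.4895 -0.3851  0.01  ]
wrist [0.10035146 0.62186286 0.37499199] [-0.12592918 -0.09411095  0.590924    0.79126089] 371.64829954431775
1.65 [0.17679696 0.59949939 0.24534887] [ 1.42931528e-01  9.89732578e-01  5.13307575e-05 -8.53888165e-06]
```

```bash
python3 - <<'E'
from h import *
im=cv2.imread('pics/top0.png')
cv2.imwrite('pics/topc.png',cv2.resize(im[120:320,160:500],None,fx=2.3,fy=2.3,interpolation=cv2.INTER_CUBIC))
c='top';cal=manip.get_calibration(c);rgb,d=manip.camera(c)
hsv=cv2.cvtColor(rgb,cv2.COLOR_RGB2HSV)
vv,uu=np.mgrid[0:480,0:640]
dc=np.stack([(uu-cal['cx'])/cal['fx']*d,-(vv-cal['cy'])/cal['fy']*d,-d],-1)
P=R.from_quat(cal['orientation']).apply(dc.reshape(-1,3)).reshape(480,640,3)+cal['xyz']
m0=(d>0)&(P[...,2]>.135)&(P[...,2]<.155)&(P[...,0]>.45)&(P[...,0]<.75)&(abs(P[...,1]+.08)<.2)
n,l,st,ce=cv2.connectedComponentsWithStats(m0.astype(np.uint8))
for i in range(1,n):
    q=P[l==i]
    if len(q)>8: print(len(q),q.mean(0).round(4),q.min(0).round(3),q.max(0).round(3),np.median(hsv[l==i],0),ce[i].round())
E
```

```text
59 [ 0.6045 -0.041   0.1451] [ 0.594 -0.045  0.135] [ 0.618 -0.035  0.15 ] [  1. 172. 167.] [322. 202.]
60 [ 0.6011 -0.0729  0.1449] [ 0.59  -0.079  0.135] [ 0.614 -0.068  0.15 ] [  2. 171. 166.] [337. 204.]
59 [ 0.5907 -0.1422  0.145 ] [ 0.58  -0.147  0.138] [ 0.603 -0.137  0.149] [ 27. 148. 175.] [371. 209.]
63 [ 0.5881 -0.1721  0.1452] [ 0.577 -0.178  0.136] [ 0.6   -0.167  0.15 ] [120.   4. 119.] [385. 210.]
```

View pics/topc.png

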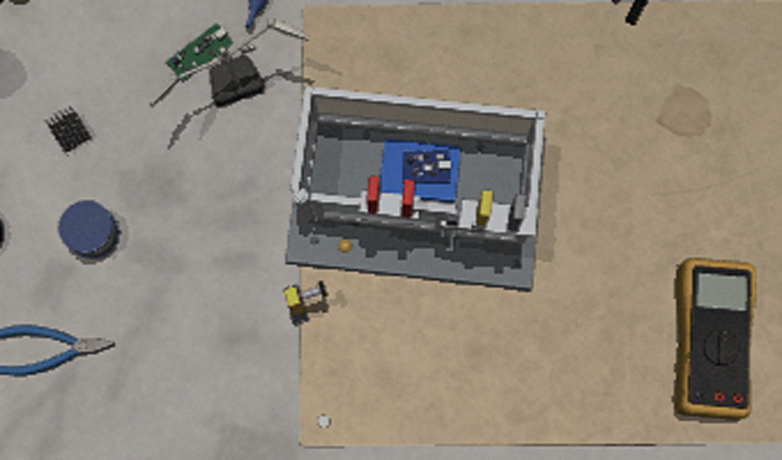

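Top view: the red lugs are at crop pixels (373,193) and (408,198), the yellow lug at (485,207) and the grey at (518,212). The yellow stop post is at (293,303), with its buffer at (322,290). The lug spacings (32 and 30 mm) and the 146 mm height match the description. Guard yaw is about -0.124, bolt_grip about (0.589,-0.162), handle_grip about (0.603,-0.051), and the hinge about (0.613,0.030).

```bash
python3 -m pendant '[[-0.5,-0.5,0,0,0,0,1],[-1.2,-1.2,0,0,0,0,1],[-2,-2,0,0,0,0,1],[-2.8,-2.8,0,0,0,0,1],[-3.6,-3.6,0,0,0,0,1],[-4.4,-4.4,0,0,0,0,1],[-5.2,-5.2,0,0,0,0,1],[-6,-6,0,0,0,0,1],[-6.8,-6.8,0,0,0,0,1],[-7.4,-7.4,0,0,0,0,1]]' 40; python3 -m pendant '[[-0.6,-0.6,0,0,0,-0.2,1],[-1.3,-1.3,0,0,0,-0.5,1],[-2,-2,0,0,0,-0.8,1],[-2.7,-2.7,0,0,0,-1.0,1],[-3.4,-3.4,0,0,0,-1.16,1],[-4,-4,0.2,0,0,-1.16,1],[-4.5,-4.55,0.4,0,0,-1.16,1],[-4.8,-4.86,0.6,0,0,-1.16,1],[-4.8,-4.86,0.6,0,0,-1.16,1],[-4.8,-4.86,0.6,0,0,-1.16,1]]' 40
cat > look.py <<'E'
import sys
from h import *
o=manip.get_obs();p=np.array(o['position']);r=R.from_quat(o['ee_rot'])
print(o['clock'],p.round(4),'y-axis',r.apply([0,1,0]).round(3),r.apply([0,0,1]).round(3),'F',np.round(o['ft_force'],1),'w',o['grip_width'],'gf',o['grasp_force'],'q',np.round(o['joint_pos'],2))
if len(sys.argv)>1:
    c='wrist';cal=manip.get_calibration(c);im,d=manip.camera(c)
    cv2.imwrite(f'pics/{sys.argv[1]}.png',im[:,:,::-1])
    hsv=cv2.cvtColor(im,cv2.COLOR_RGB2HSV)
    vv,uu=np.mgrid[0:480,0:640];x=(uu-cal['cx'])/cal['fx'];y=(vv-cal['cy'])/cal['fy']
    rr=np.hypot(x,y)+1e-9;s=np.tan(np.minimum(rr,1.4))/rr
    P=R.from_quat(cal['orientation']).apply(np.stack([x*s*d,-y*s*d,-d],-1).reshape(-1,3)).reshape(480,640,3)+cal['xyz']
    m=(d>0)&(rr<1.3)&(abs(P[...,2]-.146)<.004)&(abs(P[...,0]-.58)<.12)&(abs(P[...,1]+.08)<.2)
    n,l,st,ce=cv2.connectedComponentsWithStats(m.astype(np.uint8))
    for i in range(1,n):
        if st[i,4]>60:
            q=P[l==i];(cx,cy),wh,a=cv2.minAreaRect((q[:,:2]*1000).astype(np.float32))
            print(st[i,4],'c',round(cx,1),round(cy,1),np.round(wh,1),round(a,1),q[:,2].mean().round(4),np.median(hsv[l==i],0),ce[i].round())
E
python3 look.py w1
```

```text
clock: 2.95
position: [0.4279, 0.1376, 0.2457]
ee_rot: [0.144, 0.99, 0.0, 0.0]
ft_force: [0.3, 0.9, -0.6]
grip_width: 1.002
grasp_force: 0.0
clock: 4.2
position: [0.5885, -0.1602, 0.2155]
ee_rot: [0.062, 0.998, 0.0, 0.0]
ft_force: [-0.1, 0.8, -0.3]
grip_width: 1.004
grasp_force: 0.0
4.2 [ 0.5885 -0.1602  0.2155] y-axis [0.124 0.992 0.001] [ 0.     0.001 -1.   ] F [-0.1  0.8 -0.3] w 1.0039010941410855 gf 0.0 q [-0.34  0.36  0.68  1.58 -0.24  1.29  1.82]
696 c 587.6 -173.2 [10.  24.1] 82.1 0.1466 [135.   6.  47.] [298. 259.]
705 c 590.9 -143.2 [10.1 23.7] 84.2 0.1466 [ 22. 174.  82.] [350. 259.]
609 c 601.2 -73.6 [10. 24.] 83.3 0.1463 [  0. 208. 172.] [463. 259.]
545 c 604.9 -41.8 [10.8 23.5] 82.3 0.1462 [  1. 208. 165.] [507. 258.]
```

View pics/w1.png

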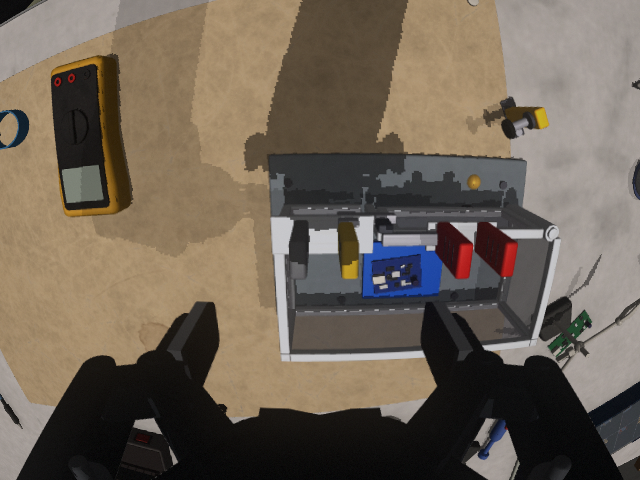

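Wrist view: grey lug at (298,259), yellow at (350,259), reds at (463,259) and (507,258), stop at about (525,120). The measurements agree with the top camera, so I'm descending on the catch.

```bash
python3 -m pendant '[[0,-0.06,0.3,0,0,0,1],[0,-0.06,0.8,0,0,0,1],[0,-0.06,1.3,0,0,0,1],[0,-0.06,1.6,0,0,0,1],[0,-0.06,1.77,0,0,0,1],[0,-0.06,1.77,0,0,0,0.3],[0,-0.06,1.77,0,0,0,0.1],[0,-0.06,1.77,0,0,0,0],[0,-0.06,1.77,0,0,0,0],[0,-0.06,1.77,0,0,0,0]]' 30; python3 -m pendant '[[0,0,0,0,0,0,-0.1],[0,0,0,0,0,0,-0.2],[0,0,0,0,0,0,-0.3],[0,0,0,0,0,0,-0.4],[0,0,0,0,0,0,-0.6],[0,0,0,0,0,0,-0.6],[0,0,0,0,0,0,-0.6],[0,0,0,0,0,0,-0.6],[0,0,0,0,0,0,-0.6],[0,0,0,0,0,0,-0.6]]' 30; python3 look.py
```

```text
clock: 5.5
position: [0.5886, -0.1636, 0.1272]
ee_rot: [0.062, 0.998, 0.0, 0.0]
ft_force: [1.5, 2.1, 2.2]
grip_width: 0.503
grasp_force: 1.5
clock: 6.75
position: [0.5882, -0.1634, 0.1268]
ee_rot: [0.062, 0.998, 0.0, -0.0]
ft_force: [0.1, 5.0, 3.7]
grip_width: 0.343
grasp_force: 29.8
6.75 [ 0.5882 -0.1634  0.1268] y-axis [0.123 0.992 0.   ] [-0.  0. -1.] F [0.1 5.  3.7] w 0.34330477772836054 gf 29.83152598142624 q [-0.31  0.45  0.65  1.67 -0.3   1.12  1.87]
```

```bash
python3 -m pendant '[[0,0,0,0,0,0,0],[0,0,0,0,0,0,0.2],[0,0,0,0,0,0,0.5],[0,0,-0.5,0,0,0,0.7],[0,0,-1.0,0,0,0,0.8],[0,0.4,-1.46,0,0,0,1],[-0.03,1.2,-1.46,0,0,0,1],[-0.03,2.0,-1.46,0,0,0,1],[-0.03,2.25,-1.46,0,0,0,1],[-0.03,2.25,-1.46,0,0,0,1]]' 30; python3 look.py w2
```

```text
clock: 8.0
position: [0.6036, -0.0523, 0.1997]
ee_rot: [0.062, 0.998, -0.0, -0.0]
ft_force: [0.1, -0.4, 0.6]
grip_width: 1.0
grasp_force: 0.0
8.0 [ 0.6036 -0.0523  0.1997] y-axis [ 0.123  0.992 -0.   ] [-0. -0. -1.] F [ 0.1 -0.4  0.6] w 0.9995898835560442 gf 0.0 q [-0.5   0.36  0.64  1.61 -0.22  1.25  1.63]
621 c 587.2 -172.7 [10.9 24.1] 84.1 0.1461 [24.  8. 88.] [117. 264.]
646 c 589.8 -152.7 [10.6 23.8] 82.1 0.1463 [ 23. 211. 175.] [146. 265.]
800 c 605.0 -41.6 [ 9.9 24.4] 83.9 0.1466 [178. 177.  66.] [340. 269.]
761 c 601.2 -73.4 [10.3 24.1] 83.2 0.1466 [177. 186.  67.] [281. 269.]
```

```bash
python3 -m pendant '[[0,0.01,0.3,0,0,0,1],[0,0.01,0.8,0,0,0,1],[0,0.01,1.2,0,0,0,1],[0,0.01,1.455,0,0,0,1],[0,0.01,1.455,0,0,0,0.5],[0,0.01,1.455,0,0,0,0.2],[0,0.01,1.455,0,0,0,0.0],[0,0.01,1.455,0,0,0,-0.2],[0,0.01,1.455,0,0,0,-0.6],[0,0.01,1.455,0,0,0,-0.6]]' 60; python3 -m pendant '[[0,0,0,0,0,0,-0.6],[0,0,0,0,0,0,-0.6],[0,0,0,0,0,0,-0.6],[0,0,0,0,0,0,-0.6],[0,0,0,0,0,0,-0.6],[0,0,0,0,0,0,-0.6],[0,0,0,0,0,0,-0.6],[0,0,0,0,0,0,-0.6],[0,0,0,0,0,0,-0.6],[0,0,0,0,0,0,-0.6]]' 60; python3 look.py
cat > arc.py <<'E'
# rows for swinging from current gate angle by listed increments, in tool frame at gate angle th0 (tool aligned with gate)
import sys
from h import *
r=0.081
for dth in map(float,sys.argv[1:]):
    # tool y points grip->hinge; x = own -x (out of front); turn +z tool
    print(dth,'dx %.3f dy %.3f az %.3f'%(r*np.sin(dth)/.05, r*(1-np.cos(dth))/.05, np.degrees(dth)/8))
E
python3 arc.py .04 .08 .13 .18 .23 .28 .33 .36 .40
```

```text
clock: 9.3
position: [0.6046, -0.051, 0.1289]
ee_rot: [0.061, 0.998, 0.001, 0.001]
ft_force: [-4.8, 3.5, 12.3]
grip_width: 0.329
grasp_force: 59.2
clock: 10.55
position: [0.6046, -0.0511, 0.129]
ee_rot: [0.061, 0.998, 0.001, 0.001]
ft_force: [-3.5, 2.6, 12.4]
grip_width: 0.331
grasp_force: 59.2
10.55 [ 0.6046 -0.0511  0.129 ] y-axis [0.122 0.992 0.001] [ 0.002  0.001 -1.   ] F [-3.5  2.6 12.4] w 0.3313649438648331 gf 59.215566515922546 q [-0.48  0.43  0.62  1.68 -0.27  1.12  1.66]
0.04 dx 0.065 dy 0.001 az 0.286
0.08 dx 0.129 dy 0.005 az 0.573
0.13 dx 0.210 dy 0.014 az 0.931
0.18 dx 0.290 dy 0.026 az 1.289
0.23 dx 0.369 dy 0.043 az 1.647
0.28 dx 0.448 dy 0.063 az 2.005
0.33 dx 0.525 dy 0.087 az 2.363
0.36 dx 0.571 dy 0.104 az 2.578
0.4 dx 0.631 dy 0.128 az 2.865
```

```bash
python3 -m pendant '[[0,0,-0.04,0,0,0,-0.6],[0.065,0.001,-0.04,0,0,0.286,-0.6],[0.129,0.005,-0.04,0,0,0.573,-0.6],[0.21,0.014,-0.04,0,0,0.931,-0.6],[0.29,0.026,-0.04,0,0,1.289,-0.6],[0.369,0.043,-0.04,0,0,1.647,-0.6],[0.448,0.063,-0.04,0,0,2.005,-0.6],[0.525,0.087,-0.04,0,0,2.363,-0.6],[0.631,0.128,-0.04,0,0,2.865,-0.6],[0.631,0.128,-0.04,0,0,2.865,-0.6]]' 60; cat > gate.py <<'E'
from h import *
o=manip.get_obs();p=np.array(o['position']);H=np.array([.6137,.0287]);v=p[:2]-H
yaw=-.1245
a0=np.arctan2(-np.cos(yaw),np.sin(yaw))
th=(a0-np.arctan2(v[1],v[0]))
yt=R.from_quat(o['ee_rot']).apply([0,1,0]);tt=np.pi/2+yaw-np.arctan2(yt[1],yt[0])
f=np.array(o['ft_force']);t=np.array([np.sin(a0-th),-np.cos(a0-th)]);n=v/np.linalg.norm(v)
print(o['clock'],'gate %.3f tool %.3f r %.4f Ftan(open+) %.1f Frad %.1f Fz %.1f'%(th,tt,np.linalg.norm(v),f[:2]@t,f[:2]@n,f[2]),'z',p[2].round(4),'w',round(o['grip_width'],3),'gf',round(o['grasp_force'],1),'tq',np.round(o['torque'],2),'q',np.round(o['joint_pos'],2))
E
python3 gate.py
```

```text
clock: 11.8
position: [0.5735, -0.041, 0.1292]
ee_rot: [0.259, 0.966, 0.0, 0.0]
ft_force: [3.7, 3.3, -4.2]
grip_width: 0.332
grasp_force: 60.9
11.8 gate 0.398 tool 0.399 r 0.0805 Ftan(open+) -1.6 Frad -4.7 Fz -4.2 z 0.1292 w 0.332 gf 60.9 tq [-0.65 -0.26 -0.  ] q [-0.59  0.37  0.71  1.77 -0.27  1.1   1.26]
```

```bash
python3 -m pendant '[[0.065,0.001,0,0,0,0.286,-0.6],[0.129,0.005,0,0,0,0.573,-0.6],[0.21,0.014,0,0,0,0.931,-0.6],[0.29,0.026,0,0,0,1.289,-0.6],[0.369,0.043,0,0,0,1.647,-0.6],[0.448,0.063,0,0,0,2.005,-0.6],[0.525,0.087,0,0,0,2.363,-0.6],[0.631,0.128,0,0,0,2.865,-0.6],[0.631,0.128,0,0,0,2.865,-0.6],[0.631,0.128,0,0,0,2.865,-0.6]]' 60;python3 gate.py; python3 look.py w3; python3 - <<'E'
from h import *
for c in ['top','scene']:
    cal=manip.get_calibration(c);im,d=manip.camera(c)
    r=manip.trace('buffer',c)
    for k in r[:2]:
        m=k['pixels'];dd=d[m];vv,uu=np.nonzero(m);
        dc=np.stack([(uu-cal['cx'])/cal['fx']*dd,-(vv-cal['cy'])/cal['fy']*dd,-dd],-1)[dd>0]
        P=R.from_quat(cal['orientation']).apply(dc)+cal['xyz'];print(c,k['p'],k['box'],len(P),np.median(P,0).round(4))
E
```

```text
clock: 13.05
position: [0.5494, -0.0202, 0.1291]
ee_rot: [0.445, 0.896, 0.0, 0.0]
ft_force: [4.5, 2.6, -2.3]
grip_width: 0.33
grasp_force: 60.7
13.05 gate 0.795 tool 0.797 r 0.0808 Ftan(open+) -0.6 Frad -5.1 Fz -2.3 z 0.1291 w 0.33 gf 60.7 tq [-0.37  0.15  0.14] q [-0.71  0.33  0.79  1.84 -0.26  1.08  0.82]
13.05 [ 0.5494 -0.0202  0.1291] y-axis [0.796 0.605 0.001] [ 0.  0. -1.] F [ 4.5  2.6 -2.3] w 0.33020093448189625 gf 60.70799767971039 q [-0.71  0.33  0.79  1.84 -0.26  1.08  0.82]
1869 c 535.8 -29.4 [22.7 24.3] 38.6 0.1464 [  1. 205.  64.] [287. 337.]
1897 c 561.7 -10.0 [22.8 24.7] 37.1 0.1465 [120. 201.  65.] [352. 337.]
scene 0.67 [363.6, 249.5, 378.1, 274.0] 166 [ 0.5822 -0.1557  0.1223]
```

View pics/w3.png

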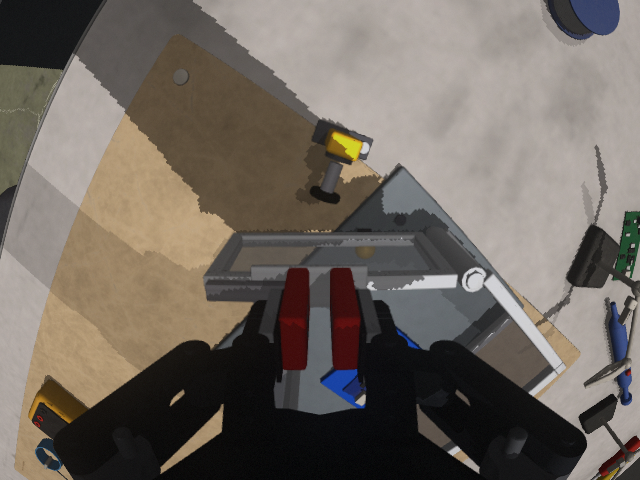

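Wrist view: the gate is open about 0.8 rad with the handle held at (285–355,320). The black buffer disc at (325,195) is still clear of the gate frame. From here I feel forward.

```bash
python3 arc.py .05 .1; python3 -m pendant '[[0.04,0.001,0,0,0,0.179,-0.6],[0.081,0.002,0,0,0,0.358,-0.6],[0.121,0.005,0,0,0,0.537,-0.6],[0.162,0.008,0,0,0,0.716,-0.6],[0.162,0.008,0,0,0,0.716,-0.6],[0.162,0.008,0,0,0,0.716,-0.6],[0.162,0.008,0,0,0,0.716,-0.6],[0.162,0.008,0,0,0,0.716,-0.6],[0.162,0.008,0,0,0,0.716,-0.6],[0.162,0.008,0,0,0,0.716,-0.6]]' 60 >/dev/null;python3 gate.py; python3 -m pendant '[[0.02,0,0,0,0,0.09,-0.6],[0.04,0.001,0,0,0,0.179,-0.6],[0.06,0.001,0,0,0,0.269,-0.6],[0.081,0.002,0,0,0,0.358,-0.6],[0.081,0.002,0,0,0,0.358,-0.6],[0.081,0.002,0,0,0,0.358,-0.6],[0.081,0.002,0,0,0,0.358,-0.6],[0.081,0.002,0,0,0,0.358,-0.6],[0.081,0.002,0,0,0,0.358,-0.6],[0.081,0.002,0,0,0,0.358,-0.6]]' 60 >/dev/null;python3 gate.py;  python3 -m pendant '[[0.02,0,0,0,0,0.09,-0.6],[0.04,0.001,0,0,0,0.179,-0.6],[0.06,0.001,0,0,0,0.269,-0.6],[0.081,0.002,0,0,0,0.358,-0.6],[0.081,0.002,0,0,0,0.358,-0.6],[0.081,0.002,0,0,0,0.358,-0.6],[0.081,0.002,0,0,0,0.358,-0.6],[0.081,0.002,0,0,0,0.358,-0.6],[0.081,0.002,0,0,0,0.358,-0.6],[0.081,0.002,0,0,0,0.358,-0.6]]' 60 >/dev/null;python3 gate.py
```

```text
0.05 dx 0.081 dy 0.002 az 0.358
0.1 dx 0.162 dy 0.008 az 0.716
14.55 gate 0.896 tool 0.898 r 0.0809 Ftan(open+) 0.2 Frad -5.4 Fz -2.4 z 0.1291 w 0.334 gf 60.7 tq [-0.24  0.17  0.23] q [-0.74  0.32  0.81  1.85 -0.26  1.08  0.71]
15.8 gate 0.946 tool 0.948 r 0.0809 Ftan(open+) 0.3 Frad -5.8 Fz -1.8 z 0.1291 w 0.328 gf 60.7 tq [-0.23  0.2   0.15] q [-0.76  0.32  0.82  1.86 -0.26  1.08  0.66]
17.05 gate 0.995 tool 0.999 r 0.0809 Ftan(open+) 0.7 Frad -5.4 Fz -2.5 z 0.1291 w 0.327 gf 60.6 tq [-0.18  0.23  0.24] q [-0.78  0.32  0.83  1.86 -0.26  1.08  0.6 ]
```

```bash
cat >> gate.py <<'E'
print('   closing torque about hinge %.3f'%(o['torque'][2]-(f[:2]@t)*np.linalg.norm(v)))
E
python3 gate.py|tail -1
for i in 1; do :; done
python3 -m pendant '[[0.02,0,0,0,0,0.09,-0.6],[0.04,0.001,0,0,0,0.179,-0.6],[0.06,0.001,0,0,0,0.269,-0.6],[0.081,0.002,0,0,0,0.358,-0.6],[0.081,0.002,0,0,0,0.358,-0.6],[0.081,0.002,0,0,0,0.358,-0.6],[0.081,0.002,0,0,0,0.358,-0.6],[0.081,0.002,0,0,0,0.358,-0.6],[0.081,0.002,0,0,0,0.358,-0.6],[0.081,0.002,0,0,0,0.358,-0.6]]' 60 >/dev/null;python3 gate.py
```

```text
closing torque about hinge 0.187
18.3 gate 1.045 tool 1.049 r 0.0810 Ftan(open+) 0.5 Frad -5.7 Fz -1.8 z 0.1292 w 0.334 gf 60.6 tq [-0.17  0.27  0.28] q [-0.79  0.31  0.84  1.87 -0.26  1.08  0.54]
   closing torque about hinge 0.233
```

```bash
python3 -m pendant '[[0.02,0,0,0,0,0.09,-0.6],[0.04,0.001,0,0,0,0.179,-0.6],[0.06,0.001,0,0,0,0.269,-0.6],[0.081,0.002,0,0,0,0.358,-0.6],[0.081,0.002,0,0,0,0.358,-0.6],[0.081,0.002,0,0,0,0.358,-0.6],[0.081,0.002,0,0,0,0.358,-0.6],[0.081,0.002,0,0,0,0.358,-0.6],[0.081,0.002,0,0,0,0.358,-0.6],[0.081,0.002,0,0,0,0.358,-0.6]]' 60 >/dev/null;python3 gate.py
```

```text
19.55 gate 1.096 tool 1.100 r 0.0810 Ftan(open+) 0.2 Frad -5.6 Fz -0.8 z 0.1291 w 0.327 gf 60.6 tq [-0.05  0.33  0.27] q [-0.81  0.31  0.85  1.87 -0.26  1.08  0.49]
   closing torque about hinge 0.256
```

Still free, so I keep going.

```bash
python3 -m pendant '[[0.02,0,0,0,0,0.09,-0.6],[0.04,0.001,0,0,0,0.179,-0.6],[0.06,0.001,0,0,0,0.269,-0.6],[0.081,0.002,0,0,0,0.358,-0.6],[0.081,0.002,0,0,0,0.358,-0.6],[0.081,0.002,0,0,0,0.358,-0.6],[0.081,0.002,0,0,0,0.358,-0.6],[0.081,0.002,0,0,0,0.358,-0.6],[0.081,0.002,0,0,0,0.358,-0.6],[0.081,0.002,0,0,0,0.358,-0.6]]' 60 >/dev/null;python3 gate.py
```

```text
20.8 gate 1.145 tool 1.150 r 0.0810 Ftan(open+) -0.3 Frad -4.8 Fz 1.9 z 0.1291 w 0.328 gf 60.6 tq [-0.15  0.32  0.34] q [-0.83  0.31  0.86  1.87 -0.27  1.08  0.43]
   closing torque about hinge 0.359
```

```bash
python3 -m pendant '[[0.016,0,0,0,0,0.072,-0.6],[0.032,0,0,0,0,0.143,-0.6],[0.032,0,0,0,0,0.143,-0.6],[0.032,0,0,0,0,0.143,-0.6],[0.032,0,0,0,0,0.143,-0.6],[0.032,0,0,0,0,0.143,-0.6],[0.032,0,0,0,0,0.143,-0.6],[0.032,0,0,0,0,0.143,-0.6],[0.032,0,0,0,0,0.143,-0.6],[0.032,0,0,0,0,0.143,-0.6]]' 60 >/dev/null;python3 gate.py;python3 -m pendant '[[0.016,0,0,0,0,0.072,-0.6],[0.032,0,0,0,0,0.143,-0.6],[0.032,0,0,0,0,0.143,-0.6],[0.032,0,0,0,0,0.143,-0.6],[0.032,0,0,0,0,0.143,-0.6],[0.032,0,0,0,0,0.143,-0.6],[0.032,0,0,0,0,0.143,-0.6],[0.032,0,0,0,0,0.143,-0.6],[0.032,0,0,0,0,0.143,-0.6],[0.032,0,0,0,0,0.143,-0.6]]' 60 >/dev/null;python3 gate.py
```

```text
22.05 gate 1.163 tool 1.171 r 0.0811 Ftan(open+) -1.8 Frad -5.5 Fz 2.1 z 0.1291 w 0.33 gf 60.7 tq [-0.35  0.16  0.5 ] q [-0.83  0.31  0.86  1.87 -0.27  1.08  0.41]
   closing torque about hinge 0.651
23.3 gate 1.181 tool 1.191 r 0.0811 Ftan(open+) -2.6 Frad -4.8 Fz 1.5 z 0.1291 w 0.329 gf 60.7 tq [-0.4   0.12  0.58] q [-0.84  0.31  0.86  1.88 -0.27  1.08  0.39]
   closing torque about hinge 0.794
```

```bash
python3 -m pendant '[[0.02,0,0,0,0,0.09,-0.6],[0.04,0.001,0,0,0,0.179,-0.6],[0.06,0.001,0,0,0,0.269,-0.6],[0.084,0.002,0,0,0,0.372,-0.6],[0.084,0.002,0,0,0,0.372,-0.6],[0.084,0.002,0,0,0,0.372,-0.6],[0.084,0.002,0,0,0,0.372,-0.6],[0.084,0.002,0,0,0,0.372,-0.6],[0.084,0.002,0,0,0,0.372,-0.6],[0.084,0.002,0,0,0,0.372,-0.6]]' 60 >/dev/null;python3 gate.py; python3 look.py w4
```

```text
24.55 gate 1.227 tool 1.243 r 0.0811 Ftan(open+) -3.3 Frad -5.1 Fz 1.0 z 0.1291 w 0.331 gf 61.2 tq [-0.63  0.04  0.76] q [-0.85  0.31  0.87  1.88 -0.27  1.08  0.33]
   closing torque about hinge 1.035
24.55 [0.5346 0.0111 0.1291] y-axis [0.979 0.202 0.   ] [ 0.001 -0.001 -1.   ] F [ 5.7 -2.1  1. ] w 0.3314543183271254 gf 61.19410514831543 q [-0.85  0.31  0.87  1.88 -0.27  1.08  0.33]
1888 c 550.2 15.3 [23.2 24.3] 13.2 0.1464 [  1. 209.  64.] [351. 337.]
1847 c 518.4 8.1 [22.6 24.4] 12.6 0.1464 [  1. 209.  65.] [287. 338.]
```

View pics/w4.png

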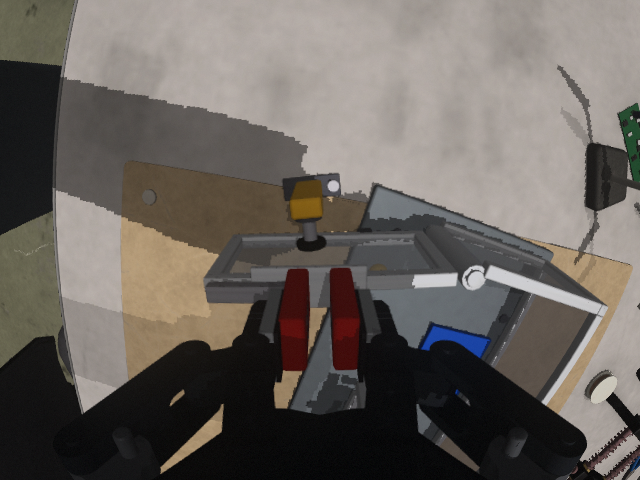

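The buffer disc at (312,242) now bears on the gate frame, and the handle gap of about 10 mm shows it is fully squeezed. Torque gives about 5.6 mm of buffer travel and the angle about 6.8 mm, so I'll make a slight final nudge and hand in.

```bash
python3 -m pendant '[[0.013,0,0,0,0,0.057,-0.6],[0.013,0,0,0,0,0.057,-0.6],[0.013,0,0,0,0,0.057,-0.6],[0.013,0,0,0,0,0.057,-0.6],[0.013,0,0,0,0,0.057,-0.6],[0.013,0,0,0,0,0.057,-0.6],[0.013,0,0,0,0,0.057,-0.6],[0.013,0,0,0,0,0.057,-0.6],[0.013,0,0,0,0,0.057,-0.6],[0.013,0,0,0,0,0.057,-0.6]]' 60 >/dev/null;python3 gate.py; python3 -c "
from workcell import manip
print(manip.hand_in())"
```

```text
25.85 gate 1.233 tool 1.251 r 0.0811 Ftan(open+) -4.8 Frad -4.9 Fz 0.8 z 0.1291 w 0.331 gf 61.4 tq [-0.66 -0.03  0.87] q [-0.86  0.31  0.88  1.88 -0.27  1.08  0.32]
   closing torque about hinge 1.255
the job is handed in; nothing more can be done
None
```

I handed the job in at 25.9 s: catch squeezed first, then the handle, and the gate is held at about 1.23 rad by the squeezed handle, with the buffer pressed an estimated 7 mm (half-way); I saw no contact with the board, meter, cutter or reel, but took no final picture of them and got no verdict back.

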